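# Close up the row of disc cases with the tray's locking follower

### The arm

A 6-joint arm with a two-finger parallel gripper is mounted at the origin on the work surface. World frame = base frame: x ahead of the robot, y to its left, z up, the work surface at z = 0. Lengths are in m, angles in rad, forces in N, time in s.
With the tool pointing down it reaches from about 0.35 to 0.975 m from the base axis. Payload 4.9 kg.
Tool frame: the origin (TCP) lies at the centre of the arm's flange, where the gripper is bolted on; the fingertips stand 173 mm ahead of it and the grasp point (between the pads) lies tcp_to_grasp ahead of it (tcp_to_grasp is the distance from the TCP to the grasp point, in m); y points along the fingers, z is the direction in which the jaws open and shut, and the axes are right-handed (so a half turn about y gives the same grasp; the last joint's range is limited). The gripper opens to 85 mm and grips with 20 to 120 N. Pads are 22 mm wide; open, the fingers measure 114 mm over their backs; the gripper's body (76 mm by 85 mm) begins 54 mm behind the grasp point. The pads swing forward as they close: fully open they stand 13 mm farther back than shut.
Start: joints at [-1.37, 0.053, 1.613, -0, 1.476, -0.119], TCP at [0.196, -0.593, 0.405] pointing down, gripper open.
Joint ranges: [-3.01, 3.01], [-1.01, 2.22], [0.06, 2.58], [-1.02, 4.17], [0.09, 2.62], [-3.14, 3.14]. Speed limits (rad/s): [2.57, 2.57, 3.14, 3.14, 3.14, 3.14].

### API

Orientations are given as a unit quaternion [w, x, y, z].
In Python, from workcell import observe, get_image, finish_job, tcp_to_grasp gives the robot as it stands.
- The arm moves only by the shell command python3 -m jog 'ROWS' [OPENING] [FORCE]. ROWS is JSON, a list of rows, each an object with "offset": the shift along the tool's x, y, z in cm, a list of three; "turn": the turn about the tool's y in rad. In form: [{"offset": [x, y, z], "turn": turn}, ...]. A call has 1 to 8 rows; each row is the pose to reach, as a shift and turn from the pose measured when the call began, along the tool's axes at that moment; what a row does not reach only later rows make up. A row lasts 1/8 s, in which the tool goes at most 62.5 mm and 10.7 degrees, less where a joint would pass 70% of its speed; a pose out of reach is approached as far as the arm can. A call with a gripper value outside its range is refused whole. OPENING is the gripper's target within -1 to 1 (fully open at 1, half-way at 0, shut at -1), set as the call begins (- or left out, the last holds). The fingers move at their own pace and stop on an object; FORCE is the grip in N (left out, the last holds). Time passes only in rows, so rows that repeat a pose let the fingers close. It gives the time, the measured TCP pose, the force and the opening at its end, in the units of the state.
- observe(): the state, without advancing time (a new reading comes with each control period).
- get_image(name): name is "scene" or "top" or "wrist"; returns a dict with "pixels" (480x640x3 uint8, red, green, blue), "fx", "fy", "cx", "cy" (pixels), "k1" (the pictures are not rectified: a ray, as slopes to the right and down, at radius r is drawn at 1 + k1 r^2 times it, then the intrinsics apply), "R" (3x3) and "t" (3): a world point X has camera coordinates R X + t. Camera axes: x right, y down, z forward; pixel columns grow to the right and rows downward; lengths in m; the calibration is good to about 2 mm. A picture is of the moment at which its call begins. There is no depth.
- finish_job(): hands the job in, once; it reports no verdict.
The state is a dict: "time": time; "joint_pos": joint angles; "qvel": joint speeds; "tau": joint torques, N m; "tcp_pos": TCP position; "ee_rot": TCP orientation; "ft_force": force on the tool from outside, world axes, zero at the start; "moment": the same for the moment, N m; "width": finger opening in m.
Only numpy, scipy, OpenCV 4.12 (cv2) and the standard library are available. Lean on these libraries where they do the work, as an engineer would, in place of code of your own. Each camera call takes 0.05 s, during which the arm holds its last target. There are 200 camera calls.

### The job

Close up the leaning row of disc cases in the filing tray: with your fingertips press down the red release pad on the sliding follower and keep it held down all the way while you push the follower along the tray until it is fully home against its orange end stops, then let go so that it locks there and stand clear. The cases must end standing upright in the tray, moved by the follower alone; do not pick anything up, and leave the other things on the bench where they are.

Things in the scene. Friction and masses are not known exactly. Their poses are not given: they have to be found in the camera images.
- tray: Grey steel filing tray for disc cases, fixed to the bench (place and heading differ each time). 156 wide (x), 296 long (y); origin at bench level under its centre. Its y axis is the direction of slide, from the low rear wall (70 high) to the high end plate (166 high, inner face at y = +140). Side walls with aluminium rails on top 70 high; tray floor 30 above the bench.
- end_stop (a point): The face of the orange end stop blocks (86 above the bench, one on each rail), midway between them, at tray y = +82, 78 above the bench. The follower's shoes come to rest against it. Axes as the tray's.
- follower_front (a point): Point that moves with the follower: front of its shoes, midway between them, 78 above the bench; it meets end_stop when fully home. The upright aluminium pusher plate (140 wide, 4 thick) has its pushing face 2 ahead of this point and its rolled top edge 163 above the bench; behind the plate stands the black lock housing, 56 wide, 40 long, top 126 above the bench.
- follower (a joint): Slide of the follower in m along the tray's +y: 0 at the rear, 0.150 with its shoes against the orange end stops. It starts between 0 and 0.05, locked by a sprung comb and pins in the slot of the tray floor, with about 1 of play; pushing will not free it. With the release down it slides with a drag of about 1 N, plus a few N where it straightens the cases, and stays where it is left.
- release (a joint): Travel of the release pad in m: 0 up (follower locked), 0.010 on its hard bottom, growing downward. Sprung: about 4 N to start it, 8 N at the bottom. The lock is off from 0.004 on (keep it between 0.005 and 0.009). Let go, it springs up and locks the follower in the nearest notch (7 apart); one notch is at the end stops. It may sit a few mm down at first if its comb rests on a pin.
- release_top (a point): Centre of the top of the red ribbed release pad on the follower (46 across the tray by 34 along it), 138 above the bench when up; moves with follower and pad. Its front edge is 1 behind the pusher plate, which rises 25 above it over its full width, so a fingertip on the pad can bear against the plate in the direction of travel; open behind and at both sides. Axes as the tray's.
- case_red: Loose disc case with a red inlay, 142 wide (its x), 10.4 thick (its y), 125 tall (its z), about 95 g; origin at the centre of its lower face. One of five in the tray between follower and end plate (from the end plate: red, blue, yellow, green, purple), leaning about 15 degrees, tops towards the end plate. Upright they fill 52 of the 56 left when the follower is home.
- case_blue: Loose disc case with a blue inlay, 142 wide (its x), 10.4 thick (its y), 125 tall (its z), about 95 g; origin at the centre of its lower face. One of five in the tray between follower and end plate (from the end plate: red, blue, yellow, green, purple), leaning about 15 degrees, tops towards the end plate. Upright they fill 52 of the 56 left when the follower is home.
- case_yellow: Loose disc case with a yellow inlay, 142 wide (its x), 10.4 thick (its y), 125 tall (its z), about 95 g; origin at the centre of its lower face. One of five in the tray between follower and end plate (from the end plate: red, blue, yellow, green, purple), leaning about 15 degrees, tops towards the end plate. Upright they fill 52 of the 56 left when the follower is home.
- case_green: Loose disc case with a green inlay, 142 wide (its x), 10.4 thick (its y), 125 tall (its z), about 95 g; origin at the centre of its lower face. One of five in the tray between follower and end plate (from the end plate: red, blue, yellow, green, purple), leaning about 15 degrees, tops towards the end plate. Upright they fill 52 of the 56 left when the follower is home.
- case_purple: Loose disc case with a purple inlay, 142 wide (its x), 10.4 thick (its y), 125 tall (its z), about 95 g; origin at the centre of its lower face. One of five in the tray between follower and end plate (from the end plate: red, blue, yellow, green, purple), leaning about 15 degrees, tops towards the end plate. Upright they fill 52 of the 56 left when the follower is home.
- discs_blue: Loose pile of discs with a pale blue disc on top, 120 across, 43 high, origin under its centre. Bystander.
- discs_black: Loose pile of discs with a black disc on top, 120 across, 34 high, origin under its centre. Bystander.
- case_pile: Loose pile of five disc cases lying flat, 142 by 125, 52 high, origin under its centre. Bystander.
- cake_box: Loose clear disc tub on a black base, 132 across, 87 high, origin under its centre. Bystander.
- magnifier: White hand magnifier lying flat beside the tray, lens ring 82 across, handle 85 long towards its -y, 10 high, origin under the lens. Bystander.
- tape_roll: Roll of brown packing tape lying flat beyond the tray's end plate, 90 across, 24 high, origin under its centre. Bystander.
- cartridge: Small light grey disc cartridge lying flat beside the tray, 64 by 66, 6 high, origin under its centre. Bystander.

How it is judged:
On the way, in this order (a step that is already met when the one before it is completed fails the run):
1. the release pad is pressed down with the fingertips (value of joint release above 0.0035 m and contact force between the fingers and release above 1 N and value of joint follower below 0.1 m), for 0.1 s.
2. the follower has reached its end stops with the release still held down (value of joint follower above 0.146 m and value of joint release above 0.003 m), for 0.1 s.
At the end, for the whole second after the job is handed in: The follower is within 4 mm of its end stops, its release pad is up (within 1 mm) and so locked, and all five cases stand on the tray floor, upright within 0.1 rad and at rest (value of joint follower above 0.146 m and value of joint release below 0.001 m and angle between each of case_red, case_blue, case_yellow, case_green, case_purple's own z axis and vertical below 0.1 rad and z of case_red in the frame of tray between 0.025 and 0.036 m and linear speed of each of case_red, case_blue, case_yellow, case_green, case_purple below 0.02 m/s and z of case_blue in the frame of tray between 0.025 and 0.036 m and z of case_yellow in the frame of tray between 0.025 and 0.036 m and z of case_green in the frame of tray between 0.025 and 0.036 m and z of case_purple in the frame of tray between 0.025 and 0.036 m); the robot touches nothing.
It fails at once if the release was let up on the way, between the start and the last 15 mm (value of joint follower between 0.065 and 0.135 m and value of joint release below 0.001 m).
It fails at once if a case in the tray was lifted (z of any of case_red, case_blue, case_yellow, case_green, case_purple in the frame of tray above 0.055 m).
It fails at once if a case in the tray was handled with the fingers (contact force between the fingers and case_red above 3 N or contact force between the fingers and case_blue above 3 N or contact force between the fingers and case_yellow above 3 N or contact force between the fingers and case_green above 3 N or contact force between the fingers and case_purple above 3 N).
It fails at once if another thing on the bench was moved or lifted (more than 20 mm) (distance of any of discs_blue, discs_black, case_pile, cake_box, magnifier, tape_roll, cartridge from where it was at the start of the episode above 0.02 m).
It also fails if it takes over 37 s, if anything falls off the work surface, if the arm or the gripper's body presses on something with over 40 N, if the wrist force passes 120 N, or if a joint passes its speed limit or range.

## Working session

There is one attempt and no reset: what is moved stays moved. The work goes in short steps, Python scripts to look and compute and a shell command to move; the robot and the scene stay as the last step left them, time stands still between calls to the robot, and variables do not carry over. Pictures are saved under pics/ and viewed, on a budget of 10 in all, crops included, one or two more only if the job needs it, and the job is handed in when it is done.

```bash
mkdir -p pics; ls; cat > h.py <<'E'
import numpy as np, cv2
from workcell import observe, get_image, finish_job, tcp_to_grasp
def ray(im,u,v):
    x=np.array([(u-im["cx"])/im["fx"],(v-im["cy"])/im["fy"]]); p=x.copy()
    for _ in range(20): p=x/(1+im["k1"]*(p@p))
    R=np.array(im["R"]);t=np.array(im["t"])
    return -R.T@t, R.T@np.array([p[0],p[1],1.])
def onz(im,u,v,z):
    o,d=ray(im,u,v); return o+d*(z-o[2])/d[2]
def proj(im,X):
    c=np.array(im["R"])@X+np.array(im["t"]); p=c[:2]/c[2]; p=p*(1+im["k1"]*(p@p))
    return p*[im["fx"],im["fy"]]+[im["cx"],im["cy"]]
def save(im,n): cv2.imwrite(f"pics/{n}.png",cv2.cvtColor(np.asarray(im["pixels"]),cv2.COLOR_RGB2BGR))
def red(im,amin=30):
    h=cv2.cvtColor(np.asarray(im["pixels"]),cv2.COLOR_RGB2HSV)
    m=((h[...,0]<5)|(h[...,0]>174))&(h[...,1]>150)&(h[...,2]>70)
    n,l,s,c=cv2.connectedComponentsWithStats(m.astype(np.uint8))
    return [(s[i].tolist(),c[i].round(1).tolist()) for i in range(1,n) if s[i][4]>amin]
E
python3 - <<'E'
from h import *
for n in("scene","top","wrist"):
    im=get_image(n); save(im,n+"0"); print(n,red(im))
print(observe(),tcp_to_grasp)
E
```

```text
pics
scene [([340, 31, 37, 10, 51], [358.8, 36.7]), ([339, 35, 38, 11, 54], [357.5, 41.3]), ([46, 68, 22, 4, 34], [56.5, 70.1]), ([271, 229, 14, 16, 190], [277.4, 236.9]), ([0, 233, 36, 50, 1418], [15.8, 256.7]), ([344, 253, 14, 26, 67], [351.0, 265.7]), ([576, 260, 40, 59, 300], [598.0, 289.3]), ([535, 264, 36, 60, 295], [553.9, 293.3]), ([492, 268, 33, 59, 404], [508.2, 295.9]), ([0, 280, 34, 10, 105], [16.1, 284.7]), ([386, 333, 13, 38, 68], [392.8, 351.7]), ([249, 355, 10, 40, 183], [253.3, 377.0])]
top [([112, 121, 7, 51, 193], [115.2, 146.1]), ([146, 122, 7, 51, 206], [149.2, 147.2]), ([180, 123, 7, 51, 209], [183.1, 148.2]), ([278, 201, 12, 45, 117], [284.0, 223.7]), ([558, 203, 55, 59, 2528], [584.6, 231.9]), ([345, 230, 15, 19, 213], [352.1, 239.0]), ([604, 389, 23, 13, 73], [614.7, 395.5]), ([595, 396, 8, 8, 32], [598.8, 399.5]), ([596, 412, 20, 32, 197], [607.1, 427.5]), ([303, 416, 53, 64, 1212], [330.4, 450.4]), ([453, 422, 146, 58, 1602], [528.3, 455.9]), ([622, 443, 18, 12, 66], [630.7, 448.6]), ([605, 450, 14, 9, 53], [611.2, 454.7])]
wrist []
{'time': 0.15, 'joint_pos': array([-1.36998459e+00,  5.32045576e-02,  1.61400914e+00, -2.77086618e-05,
        1.47598775e+00, -1.19047611e-01]), 'qvel': array([ 0.00127924, -0.00227031, -0.00513067,  0.00219476,  0.00027964,
       -0.0026529 ]), 'tau': array([ 4.57158849e-04, -3.94237876e+01, -3.70722127e+01, -5.65944629e-05,
        4.64262528e-03, -1.42540912e-06]), 'tcp_pos': array([ 0.19644597, -0.59309362,  0.40372737]), 'ee_rot': array([ 0.11257379, -0.11263977,  0.69865057, -0.69751473]), 'ft_force': array([-0.12309794, -0.90820516,  0.32967669]), 'moment': array([0.01124979, 0.00387689, 0.04033058]), 'width': 0.08520444078733383} 0.1547
```

View pics/top0.png

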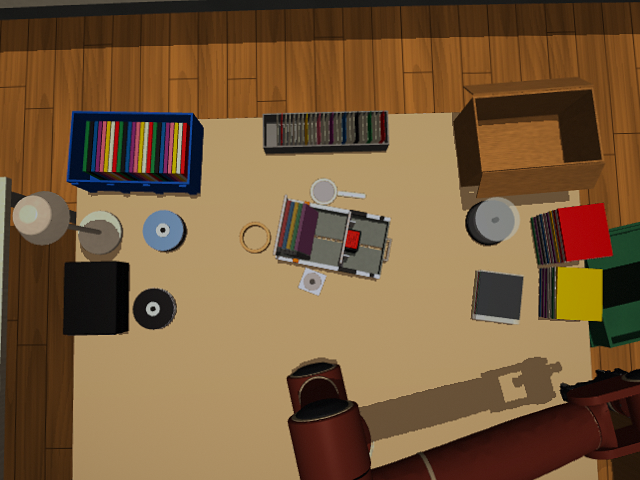

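View pics/scene0.png

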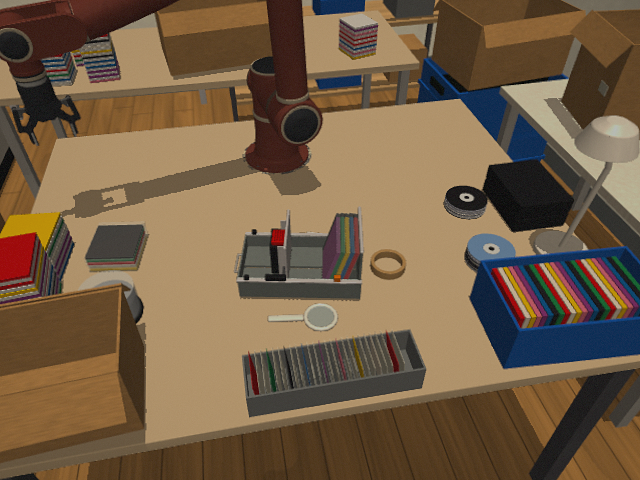

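The top view shows the tray at about (333,238), with the red pad at (352,239) and the cases to its left by the end plate at (280,228). The scene view shows the same row leaning toward the end plate, with the pad at (277,237).

```bash
python3 - <<'E'
from h import *
T=get_image("top");S=get_image("scene")
print("pad top",onz(T,352.1,239,.137))
# scene: pad comp split top face; triangulate roughly
o1,d1=ray(T,352.1,239);o2,d2=ray(S,277.4,235.5)
s=np.linalg.lstsq(np.c_[d1,-d2],o2-o1,rcond=None)[0];print("tri",o1+d1*s[0],o2+d2*s[1])
# rail corners
for u,v in((287,198),(390,217),(378,278),(276,259)): print((u,v),onz(T,u,v,.07))
p=cv2.resize(np.asarray(T["pixels"])[180:300,260:400],None,fx=5.6,fy=5,interpolation=cv2.INTER_CUBIC)
cv2.imwrite("pics/c1.png",cv2.cvtColor(p,cv2.COLOR_RGB2BGR))
h=cv2.cvtColor(np.asarray(T["pixels"]),cv2.COLOR_RGB2HSV)[180:300,260:400]
m=((h[...,0]>8)&(h[...,0]<15)&(h[...,1]>200)).astype(np.uint8)
n,l,st,c=cv2.connectedComponentsWithStats(m)
for i in range(1,n):
    if st[i][4]>5: print("orange",c[i]+[260,180],st[i][4],onz(T,*(c[i]+[260,180]),.086))
m=(((h[...,0]<5)|(h[...,0]>174))&(h[...,1]>150)&(h[...,2]>120)).astype(np.uint8); m[:,:75]=0
print(cv2.minAreaRect(cv2.findNonZero(m)))
E
```

```text
pad top [ 0.56112373 -0.06491311  0.137     ]
tri [ 0.5611953  -0.0649602   0.13625993] [ 0.56117078 -0.06514672  0.13626943]
(287, 198) [0.68813676 0.11045134 0.07      ]
(390, 217) [ 0.62687594 -0.17717862  0.07      ]
(378, 278) [ 0.45733386 -0.13757033  0.07      ]
(276, 259) [0.51689634 0.14424563 0.07      ]
((91.98076629638672, 59.09615707397461), (11.7669677734375, 16.669872283935547), 11.309932708740234)
```

View pics/c1.png

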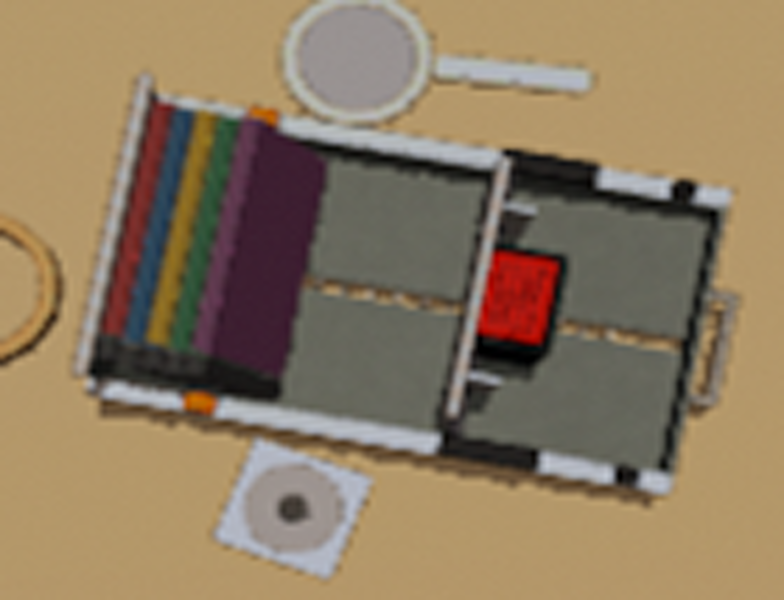

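The crop shows a finer layout. The orange stops are at full-image pixels (307.1,203.0) and (295.5,260.6), and the rail corners are also clear. The pad is just behind the bright plate edge.

```bash
cat >> h.py <<'E'
from scipy.spatial.transform import Rotation as Ro
def rot(s): q=s["ee_rot"]; return Ro.from_quat([q[1],q[2],q[3],q[0]]).as_matrix()
E
python3 - <<'E'
from h import *
T=get_image("top"); s=observe(); R=rot(s); print(R.round(3))
f=lambda u,v:(260+u/5.6,180+v/5)
a=onz(T,*f(264,115),.086);b=onz(T,*f(199,403),.086);print("stops",a,b,np.linalg.norm(a-b))
c=[onz(T,*f(*p),.07) for p in((155,98),(730,197),(672,487),(95,388))]
w=(c[0]+c[3])/2-(c[1]+c[2])/2; print("len",np.linalg.norm(w),"centre",sum(c)/4)
ax=(c[0]+c[1])/2-(c[2]+c[3])/2; print("wid",np.linalg.norm(ax))
A=[np.arctan2(-w[0],w[1]),np.arctan2(-ax[1],-ax[0])-0, np.arctan2((a-b)[1],(a-b)[0])]
print("heading (yaw of tray y rel. +y)",A[0],"x-dir",np.arctan2(ax[1],ax[0]),A[2])
th=np.mean([A[0],np.arctan2(ax[1],ax[0]),A[2]]);yt=np.array([-np.sin(th),np.cos(th),0]);print("th",th,yt)
pad=np.array([.5612,-.0650,.138]); st=(a+b)/2
print("pad to stop along",(st-pad)@yt,"lat",np.cross(yt,st-pad)[2])
for sg in(1,-1):
    # turn phi about tool y bringing tool x to sg*yt
    v=R.T@(sg*yt); print(sg,"turn",np.arctan2(-v[2],v[0]))
print("delta tool (fingertips 173) to 40mm above pad cm",(R.T@(pad+[0,0,.213]-s["tcp_pos"])*100).round(2))
E
```

```text
[[-0.949 -0.     0.314]
 [-0.314  0.001 -0.949]
 [-0.    -1.    -0.001]]
stops [0.66969249 0.05365067 0.086     ] [0.51021636 0.08912487 0.086     ] 0.1633739800932247
len 0.29239315130144883 centre [ 0.57079728 -0.01774252  0.07      ]
wid 0.16549394512355728
heading (yaw of tray y rel. +y) -0.21599027909250684 x-dir -0.20576646379131627 -0.21887841961513985
th -0.213545054166321 [0.21192576 0.97728577 0.        ]
pad to stop along 0.13938362984767613 lat 0.0008027918134302509
1 turn 2.1041608945609993
-1 turn -1.037431759028794
delta tool (fingertips 173) to 40mm above pad cm [-51.23   5.36 -38.67]
```

```bash
python3 -m jog '[{"offset":[-4,0,-3],"turn":-0.13},{"offset":[-8,0,-6],"turn":-0.26},{"offset":[-12,0,-9],"turn":-0.39},{"offset":[-16,0,-12],"turn":-0.52},{"offset":[-20,0,-15],"turn":-0.65},{"offset":[-24,0,-18],"turn":-0.78},{"offset":[-28,0,-21],"turn":-0.91},{"offset":[-32,0,-24],"turn":-1.04}]' -1 20
cat > rel.py <<'E'
from h import *
import sys
pad=np.array([.5612,-.0650,.138]);th=-.2135;yt=np.array([-np.sin(th),np.cos(th),0]);xt=np.array([np.cos(th),np.sin(th),0])
s=observe();R=rot(s);tip=s["tcp_pos"]+R[:,1]*.173
d=tip-pad
print("t",s["time"],"tip-pad: x_t %.1f y_t %.1f z %.1f mm"%tuple(1e3*np.array([d@xt,d@yt,d[2]])),"need tool cm",(-R.T@d*100).round(2))
v=R.T@-yt;print("turn",np.arctan2(-v[2],v[0]),"down",R[:,1].round(3),"F",s["ft_force"].round(1),"w",s["width"],"q",s["joint_pos"].round(2))
E
python3 rel.py
```

```text
time: 1.3
tcp_pos: [0.4254, -0.2633, 0.4046]
ee_rot: [-0.446, 0.446, -0.549, 0.549]
ft_force: [-0.0, 0.2, 0.0]
width: 0.0002
t 1.3 tip-pad: x_t -90.6 y_t -222.5 z 93.6 mm need tool cm [-22.18   9.37   9.21]
turn 0.006617974874562332 down [ 0.  0. -1.] F [-0.   0.2  0. ] w 0.0002308372750138195 q [-0.7  -0.25  1.9   0.    1.5  -0.5 ]
```

```bash
python3 -m jog '[{"offset":[-4,0,1.8],"turn":0},{"offset":[-8,0,3.6],"turn":0},{"offset":[-12,0,5.4],"turn":0.007},{"offset":[-16,1,7.2],"turn":0.007},{"offset":[-20,3,9],"turn":0.007},{"offset":[-22,4.5,9.2],"turn":0.007},{"offset":[-22,5.4,9.2],"turn":0.007},{"offset":[-22,5.4,9.2],"turn":0.007}]'
python3 rel.py; python3 - <<'E'
from h import *
im=get_image("wrist");save(im,"w1");print([r for r in red(im,100)])
print([proj(im,np.array([.5612,-.0650,.138])).round(1)])
for r in red(im,100): print(onz(im,*r[1],.138))
E
```

```text
time: 2.3
tcp_pos: [0.56, -0.0676, 0.3499]
ee_rot: [0.443, -0.444, 0.551, -0.55]
ft_force: [-0.8, -0.3, -0.2]
width: -0.0002
t 2.3 tip-pad: x_t -0.9 y_t -2.8 z 38.9 mm need tool cm [-0.28  3.89  0.09]
turn -0.0011758011259681617 down [-0.001  0.    -1.   ] F [-0.8 -0.3 -0.2] w -0.00017396821697954605 q [-0.25 -0.05  1.81 -0.    1.38 -0.04]
[([275, 253, 89, 42, 3608], [318.6, 273.0])]
[array([321.6, 270.4])]
[ 0.55939098 -0.06608723  0.138     ]
```

View pics/w1.png

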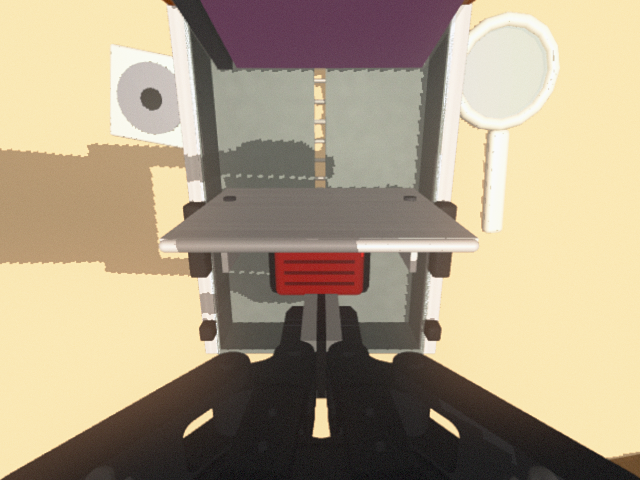

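The wrist view is aligned with the tray. The pad shows at (319,273) with its front hidden by the plate's rolled edge (row 245). The shut fingertips are just below it at column 321, so they are laterally centred.

```bash
python3 - <<'E'
from h import *
im=get_image("wrist");pad=np.array([.5612,-.0650,.138]);th=-.2135;yt=np.array([-np.sin(th),np.cos(th),0]);xt=np.array([np.cos(th),np.sin(th),0])
for n,u,v,z in(("pad rear",319,294.5,.138),("padL",275,273,.138),("padR",364,273,.138),("plate edge centre",319,245,.160)):
    d=onz(im,u,v,z)-pad;print(n,1e3*(d@xt).round(4),1e3*(d@yt).round(4))
E
```

```text
pad rear -0.8 -14.200000000000001
padL -23.400000000000002 -2.0
padR 22.4 -2.1
plate edge centre -0.6 20.6
```

```bash
python3 -m jog '[{"offset":[-0.3,1.2,0],"turn":0},{"offset":[-0.4,2.4,0],"turn":0},{"offset":[-0.4,3.2,0],"turn":0},{"offset":[-0.4,3.2,0],"turn":0}]'; python3 rel.py
python3 -m jog '[{"offset":[0,0.2,0],"turn":0},{"offset":[0,0.4,0],"turn":0},{"offset":[0,0.6,0],"turn":0},{"offset":[0,0.7,0],"turn":0}]'; python3 rel.py
```

```text
time: 2.9
tcp_pos: [0.5609, -0.064, 0.318]
ee_rot: [0.443, -0.444, 0.551, -0.551]
ft_force: [0.1, -0.1, 0.6]
width: 0.0002
t 2.9 tip-pad: x_t -0.7 y_t 0.9 z 7.0 mm need tool cm [0.09 0.7  0.07]
turn -0.002002748975683711 down [-0.001  0.    -1.   ] F [ 0.1 -0.1  0.6] w 0.00021562833526398762 q [-0.25 -0.02  1.84 -0.    1.33 -0.03]
time: 3.4
tcp_pos: [0.561, -0.064, 0.3114]
ee_rot: [0.443, -0.444, 0.551, -0.551]
ft_force: [-1.8, 1.1, 4.7]
width: 0.0001
t 3.4 tip-pad: x_t -0.6 y_t 0.9 z 0.4 mm need tool cm [0.09 0.04 0.06]
turn -0.001909624580563464 down [-0.001  0.    -1.   ] F [-1.8  1.1  4.7] w 7.680217250593552e-05 q [-0.25 -0.01  1.84 -0.    1.32 -0.03]
```

```bash
python3 -m jog '[{"offset":[0,0.2,0],"turn":0},{"offset":[0,0.35,0],"turn":0},{"offset":[0,0.35,0],"turn":0}]'; python3 -m jog '[{"offset":[0,0.15,0],"turn":0},{"offset":[0,0.35,0],"turn":0},{"offset":[0,0.35,0],"turn":0}]'; python3 rel.py
```

```text
time: 3.78
tcp_pos: [0.561, -0.064, 0.3082]
ee_rot: [0.443, -0.444, 0.551, -0.551]
ft_force: [-1.9, 0.8, 4.6]
width: -0.0003
time: 4.15
tcp_pos: [0.561, -0.064, 0.3052]
ee_rot: [0.443, -0.444, 0.551, -0.551]
ft_force: [-3.3, 0.7, 6.0]
width: -0.0001
t 4.15 tip-pad: x_t -0.5 y_t 0.9 z -5.8 mm need tool cm [ 0.09 -0.58  0.05]
turn -0.001883210089244361 down [-0.001  0.    -1.   ] F [-3.3  0.7  6. ] w -0.00014510204048999835 q [-0.25 -0.01  1.85 -0.    1.3  -0.03]
```

```bash
python3 -m jog '[{"offset":[0,0.12,0],"turn":0},{"offset":[0,0.12,0],"turn":0}]'; python3 rel.py; python3 -m jog '[{"offset":[-0.3,0.05,0],"turn":0},{"offset":[-0.6,0.05,0],"turn":0},{"offset":[-1,0.05,0],"turn":0},{"offset":[-1.4,0.05,0],"turn":0},{"offset":[-1.4,0.05,0],"turn":0}]'; python3 rel.py; python3 -c "
from h import *
im=get_image('wrist');save(im,'w2');print(red(im,100))"
```

```text
time: 4.4
tcp_pos: [0.5611, -0.064, 0.3045]
ee_rot: [0.443, -0.444, 0.551, -0.551]
ft_force: [-4.2, 1.1, 7.3]
width: -0.0003
t 4.4 tip-pad: x_t -0.5 y_t 0.9 z -6.5 mm need tool cm [ 0.09 -0.65  0.05]
turn -0.0018431264184950522 down [-0.001 -0.    -1.   ] F [-4.2  1.1  7.3] w -0.0002658940970551866 q [-0.25 -0.01  1.85 -0.    1.3  -0.03]
time: 5.03
tcp_pos: [0.5641, -0.0501, 0.3046]
ee_rot: [0.443, -0.444, 0.551, -0.55]
ft_force: [-2.6, 1.1, 6.4]
width: 0.0001
t 5.025 tip-pad: x_t -0.5 y_t 15.2 z -6.4 mm need tool cm [ 1.52 -0.64  0.05]
turn -0.001505253218419943 down [-0.001  0.    -1.   ] F [-2.6  1.1  6.4] w 0.00014785372689681773 q [-0.22 -0.    1.84  0.    1.3  -0.01]
[([264, 310, 24, 33, 598], [273.9, 324.4]), ([355, 310, 17, 32, 370], [364.4, 323.6])]
```

View pics/w2.png

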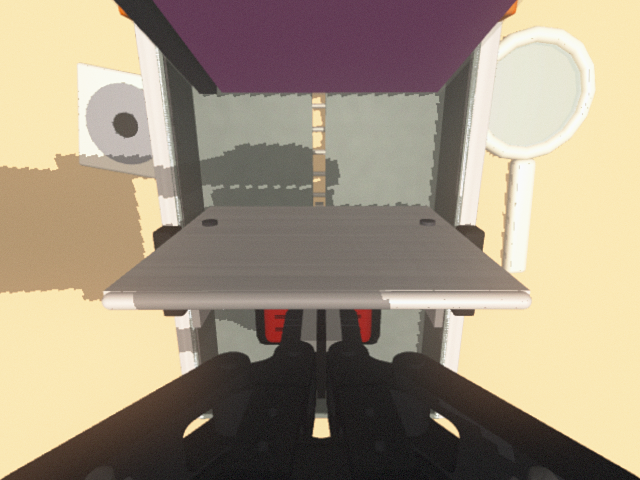

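The fingers are on the pad with red showing on both sides (columns 264–372), and the plate edge is at row 300. Next I check whether the follower moved.

```bash
python3 - <<'E'
from h import *
im=get_image("wrist");pad=np.array([.5612,-.0650,.138]);th=-.2135;yt=np.array([-np.sin(th),np.cos(th),0]);xt=np.array([np.cos(th),np.sin(th),0])
for n,u,v,z in(("plate",319,300,.160),("pad rear",264,343,.131),("padR",371,343,.131)):
    d=onz(im,u,v,z)-pad;print(n,1e3*(d@xt).round(4),1e3*(d@yt).round(4))
E
```

```text
plate -0.5 35.3
pad rear -24.299999999999997 0.3
padR 21.5 0.3
```

```bash
python3 -m jog '[{"offset":[-0.5,0,0],"turn":0},{"offset":[-1,0,0],"turn":0},{"offset":[-1.5,0,0],"turn":0},{"offset":[-2,0,0],"turn":0},{"offset":[-2.5,0,0],"turn":0},{"offset":[-3,0,0],"turn":0},{"offset":[-3.5,0,0],"turn":0},{"offset":[-4,0,0],"turn":0}]'; python3 rel.py; python3 -c "
from h import *
im=get_image('wrist');save(im,'w3');print(red(im,100))"
```

```text
time: 6.12
tcp_pos: [0.5727, -0.011, 0.3051]
ee_rot: [0.443, -0.444, 0.551, -0.55]
ft_force: [-4.4, 0.2, 6.4]
width: 0.0001
t 6.125 tip-pad: x_t -0.5 y_t 55.2 z -5.9 mm need tool cm [ 5.52 -0.59  0.06]
turn -0.0016309227341301568 down [-0.001  0.    -1.   ] F [-4.4  0.2  6.4] w 9.156568001972268e-05 q [-0.15  0.01  1.83 -0.    1.31  0.07]
[([264, 309, 24, 34, 620], [273.9, 323.8]), ([354, 309, 18, 33, 390], [364.4, 323.0])]
```

View pics/w3.png

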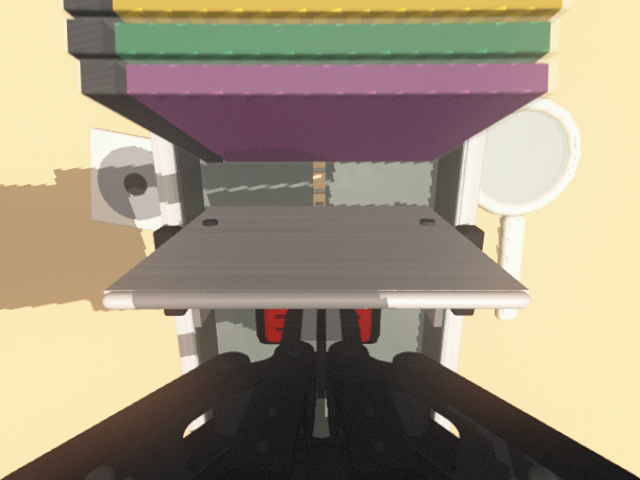

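The follower rides along with no slip (plate still at row 300), and the cases lie ahead of it. I'll continue with a touch more depth.

```bash
python3 -m jog '[{"offset":[-0.4,0.08,0],"turn":0},{"offset":[-0.8,0.1,0],"turn":0},{"offset":[-1.2,0.1,0],"turn":0},{"offset":[-1.6,0.1,0],"turn":0},{"offset":[-2,0.1,0],"turn":0},{"offset":[-2.4,0.1,0],"turn":0},{"offset":[-2.8,0.1,0],"turn":0},{"offset":[-3.2,0.1,0],"turn":0}]'; python3 rel.py; python3 -m jog '[{"offset":[-0.3,0.05,0],"turn":0},{"offset":[-0.6,0.05,0],"turn":0},{"offset":[-0.9,0.05,0],"turn":0},{"offset":[-1.2,0.05,0],"turn":0},{"offset":[-1.5,0.05,0],"turn":0}]'; python3 rel.py; python3 -c "
from h import *
im=get_image('wrist');save(im,'w4');print(red(im,100))"
```

```text
time: 7.18
tcp_pos: [0.5799, 0.0202, 0.305]
ee_rot: [-0.443, 0.444, -0.55, 0.551]
ft_force: [-2.7, -4.5, 5.4]
width: 0.0002
t 7.175 tip-pad: x_t 0.3 y_t 87.0 z -6.0 mm need tool cm [ 8.7  -0.58 -0.02]
turn -0.0012336602635509143 down [ 0.    -0.002 -1.   ] F [-2.7 -4.5  5.4] w 0.00021763615248431418 q [-0.09  0.03  1.81 -0.    1.3   0.12]
time: 7.8
tcp_pos: [0.5836, 0.0342, 0.3056]
ee_rot: [-0.443, 0.444, -0.549, 0.553]
ft_force: [-2.0, -3.8, 6.1]
width: -0.0001
t 7.8 tip-pad: x_t 1.5 y_t 101.1 z -5.4 mm need tool cm [10.11 -0.5  -0.13]
turn -0.0014910053085010427 down [ 0.003 -0.004 -1.   ] F [-2.  -3.8  6.1] w -0.0001328207262934869 q [-0.07  0.04  1.8  -0.    1.3   0.15]
[([260, 327, 23, 29, 512], [270.0, 339.1])]
```

View pics/w4.png

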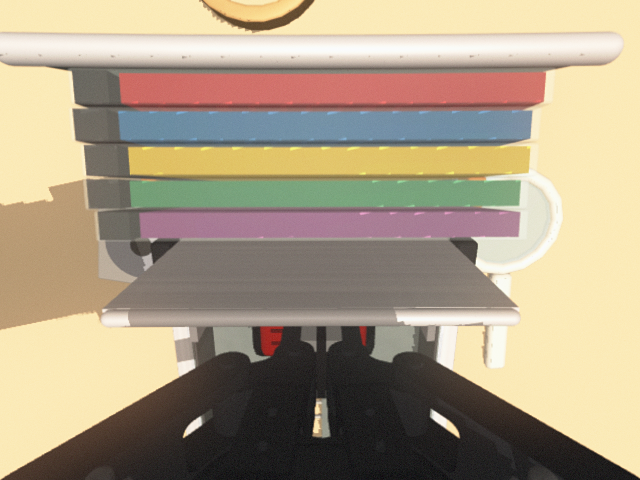

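The plate edge is now at row 317: the fingertips have slipped forward toward the plate, and the cases are nearly upright. I'll press a little deeper and carry on to the stops.

```bash
python3 -m jog '[{"offset":[0,0.15,0],"turn":0},{"offset":[-0.2,0.2,-0.05],"turn":0},{"offset":[-0.4,0.2,-0.1],"turn":0},{"offset":[-0.6,0.2,-0.1],"turn":0},{"offset":[-0.8,0.2,-0.1],"turn":0},{"offset":[-1,0.2,-0.1],"turn":0},{"offset":[-1.2,0.2,-0.1],"turn":0}]'; python3 rel.py;  python3 - <<'E'
from h import *
im=get_image("wrist");save(im,"w5");print(red(im,100))
g=cv2.cvtColor(im["pixels"],cv2.COLOR_RGB2GRAY)[200:400,180:240].mean(1)
i=int(np.argmax(g))+200;print("row",i)
pad=np.array([.5612,-.0650,.138]);th=-.2135;yt=np.array([-np.sin(th),np.cos(th),0])
for r in(i,317): print((onz(im,319,r,.160)-pad)@yt)
E
```

```text
time: 8.72
tcp_pos: [0.5858, 0.0459, 0.3047]
ee_rot: [-0.444, 0.443, -0.548, 0.553]
ft_force: [-1.3, -3.2, 6.5]
width: 0.0004
t 8.725 tip-pad: x_t 1.6 y_t 112.8 z -6.3 mm need tool cm [11.28 -0.58 -0.14]
turn -0.0014660322306516537 down [ 0.005 -0.006 -1.   ] F [-1.3 -3.2  6.5] w 0.00035593854481994554 q [-0.05  0.05  1.79 -0.01  1.3   0.17]
[([260, 328, 23, 28, 493], [269.8, 339.7])]
row 209
0.16370593901094604
0.12672258245607992
```

View pics/w5.png

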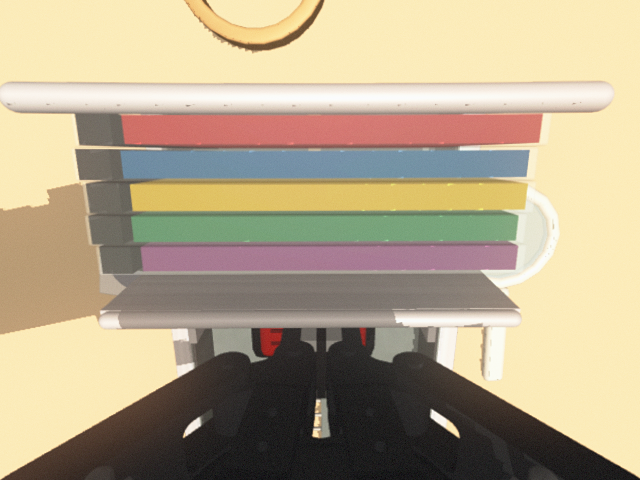

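The plate is still at row ~319 while the end plate has come down to row 97, so the follower is still moving with the fingers. A few mm remain.

```bash
for i in 1; do python3 -m jog '[{"offset":[-0.2,0.05,0],"turn":0},{"offset":[-0.4,0.08,0],"turn":0},{"offset":[-0.6,0.08,0],"turn":0},{"offset":[-0.8,0.08,0],"turn":0},{"offset":[-0.8,0.08,0],"turn":0}]'; done; python3 rel.py; python3 - <<'E'
from h import *
im=get_image("wrist");save(im,"w6");print(red(im,100))
th=-.2135;yt=np.array([-np.sin(th),np.cos(th),0]);pad=np.array([.5612,-.0650,.138])
g=cv2.cvtColor(im["pixels"],cv2.COLOR_RGB2GRAY)[:,300:340].mean(1).round().astype(int)
print(g[70:160:2],g[300:340:2])
E
```

```text
time: 9.4
tcp_pos: [0.5875, 0.0531, 0.3046]
ee_rot: [-0.443, 0.444, -0.547, 0.554]
ft_force: [-4.2, -4.7, 7.7]
width: 0.0003
t 9.4 tip-pad: x_t 1.7 y_t 119.7 z -6.4 mm need tool cm [11.97 -0.55 -0.16]
turn -0.0013120434963031047 down [ 0.004 -0.008 -1.   ] F [-4.2 -4.7  7.7] w 0.00025214496985138615 q [-0.03  0.05  1.79 -0.01  1.3   0.18]
[([260, 329, 22, 27, 481], [269.5, 340.4])]
[235 235 235 235 235 234 234 235 235 235 235 235 234 234 235 234 234 234
 244 239 233 189 216 227 234 241 249 251 251 250 240 228 218 204 181 147
 147 147 147 147 146 146 145 145 144] [116 117 118 117 120 122 133 145 154 166 178 168 158 146 100  87  87  86
  86  86]
```

```bash
python3 -m jog '[{"offset":[-0.2,0.03,0],"turn":0},{"offset":[-0.4,0.05,0],"turn":0},{"offset":[-0.6,0.05,0],"turn":0},{"offset":[-0.6,0.05,0],"turn":0}]'; python3 rel.py; python3 - <<'E'
from h import *
im=get_image("wrist");save(im,"w7");print(red(im,100))
th=-.2135;yt=np.array([-np.sin(th),np.cos(th),0]);pad=np.array([.5612,-.0650,.138])
g=cv2.cvtColor(im["pixels"],cv2.COLOR_RGB2GRAY)[:,300:340].mean(1).round().astype(int)
print(g[90:190:2],g[300:340:2])
E
```

```text
time: 9.95
tcp_pos: [0.5883, 0.0552, 0.3047]
ee_rot: [-0.439, 0.448, -0.545, 0.556]
ft_force: [-10.6, -18.7, 9.7]
width: -0.0001
t 9.95 tip-pad: x_t 1.7 y_t 119.8 z -6.3 mm need tool cm [11.99 -0.39 -0.15]
turn -0.0020306129431037117 down [-0.   -0.02 -1.  ] F [-10.6 -18.7   9.7] w -9.367187934210577e-05 q [-0.03  0.05  1.78 -0.02  1.3   0.19]
[([260, 330, 22, 26, 447], [269.5, 341.0])]
[235 235 235 235 235 235 235 234 245 237 242 222 186 214 227 233 240 248
 251 251 250 242 230 220 205 186 150 147 147 147 147 145 145 145 145 144
 144 143 143 143 131 109 122 139 139 138 138 138 138 137] [117 117 118 118 118 122 118 137 148 156 170 175 165 155 140  88  87  86
  87  86]
```

View pics/w7.png

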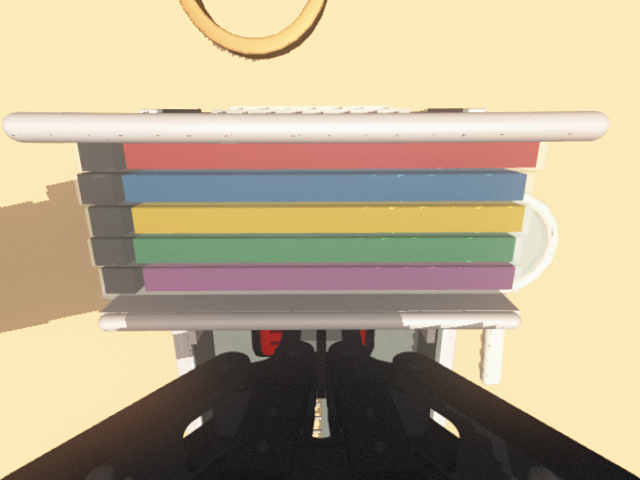

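The arm stalled against about 21 N of resistance. The five cases stand in parallel between the end plate (row 127) and the plate (row 322). I'll check that gap against the 56 mm given for the home position.

```bash
python3 - <<'E'
from h import *
im=get_image("wrist")
th=-.2135;yt=np.array([-np.sin(th),np.cos(th),0]);pad=np.array([.5612,-.0650,.138])
for n,r,z in(("end top inner",140,.163),("end mid",128,.166),("plate front",313,.161),("plate mid",322,.163)): print(n,1e3*((onz(im,319,r,z)-pad)@yt))
s=observe();print(s["ft_force"],s["time"])
T=get_image("top");p=cv2.resize(np.asarray(T["pixels"])[180:300,260:400],None,fx=5.6,fy=5,interpolation=cv2.INTER_CUBIC)
cv2.imwrite("pics/c2.png",cv2.cvtColor(p,cv2.COLOR_RGB2BGR))
E
```

```text
end top inner 191.81135740281238
end mid 195.13289348443737
plate front 136.41618175304558
plate mid 134.24934285867658
[ -9.71147889 -18.85109504  10.17618325] 10.05
```

The measured gap is 55.4 mm against the 56 mm given, so the follower is home. I'll ease off the push, lift straight up so it locks, then retreat.

```bash
python3 -m jog '[{"offset":[-0.1,0,0],"turn":0},{"offset":[-0.1,-0.4,0],"turn":0},{"offset":[-0.05,-0.8,0],"turn":0},{"offset":[0,-1.4,0],"turn":0},{"offset":[0.2,-2.5,0],"turn":0},{"offset":[0.2,-4.5,0],"turn":0},{"offset":[0.2,-7,0],"turn":0},{"offset":[0.2,-7,0],"turn":0}]'; python3 rel.py; python3 - <<'E'
from h import *
im=get_image("wrist");save(im,"w8");print(red(im,100))
E
```

```text
time: 11.1
tcp_pos: [0.5888, 0.055, 0.3793]
ee_rot: [-0.441, 0.446, -0.544, 0.558]
ft_force: [-0.0, -0.0, 0.0]
width: -0.0001
t 11.1 tip-pad: x_t 3.6 y_t 120.1 z 68.4 mm need tool cm [11.89  7.04 -0.42]
turn -0.0017646878386760388 down [ 0.008 -0.02  -1.   ] F [-0. -0.  0.] w -8.90041583516696e-05 q [-0.03 -0.01  1.72 -0.02  1.42  0.19]
[([272, 252, 77, 35, 2602], [309.8, 268.9])]
```

View pics/w8.png

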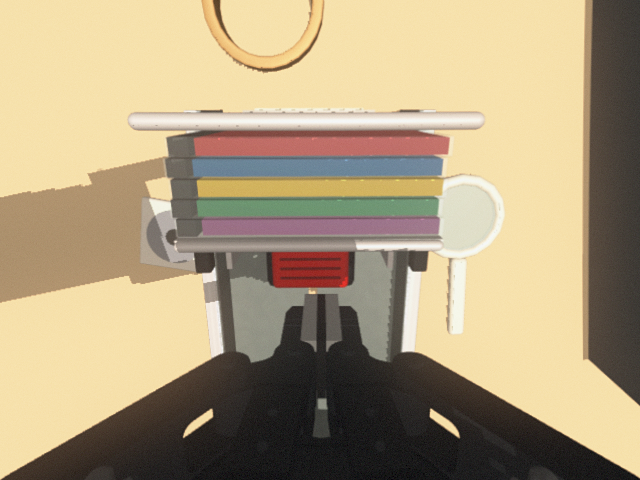

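The tool is free (zero force). The pad shows clear red at (310,269), and the cases stand between the plates at rows 121 and 245. I'll stand clear and check from the fixed cameras.

```bash
python3 -m jog '[{"offset":[3,-2,0],"turn":0},{"offset":[8,-5,0],"turn":0},{"offset":[13,-7,0],"turn":0},{"offset":[18,-7,0],"turn":0},{"offset":[22,-7,0],"turn":0},{"offset":[26,-7,0],"turn":0},{"offset":[26,-7,0],"turn":0}]'; python3 - <<'E'
from h import *
T=get_image("top");S=get_image("scene");th=-.2135;yt=np.array([-np.sin(th),np.cos(th),0]);pad=np.array([.5612,-.0650,.138])
print(observe()["ft_force"])
h=cv2.cvtColor(T["pixels"],cv2.COLOR_RGB2HSV)
a=[]
for im in(T,S):
    print([r for r in red(im,30) if 240<r[1][0]<370 and 190<r[1][1]<260])
b=[cv2.resize(np.asarray(i["pixels"])[y:y+120,x:x+140],None,fx=5,fy=5,interpolation=cv2.INTER_CUBIC)[:, :] for i,x,y in((T,260,180),(S,235,195))]
out=np.hstack([cv2.resize(q,(400,343)) for q in b]);cv2.imwrite("pics/f.png",cv2.cvtColor(out,cv2.COLOR_RGB2BGR))
E
```

```text
time: 12.02
tcp_pos: [0.5318, -0.1995, 0.4507]
ee_rot: [-0.439, 0.446, -0.546, 0.557]
ft_force: [-0.2, 0.9, 0.0]
width: -0.0003
[-0.99295193 -0.25565275  0.62657364]
[([303, 222, 16, 19, 228], [310.5, 231.1])]
[([318, 230, 15, 16, 224], [325.4, 237.6])]
```

View pics/f.png

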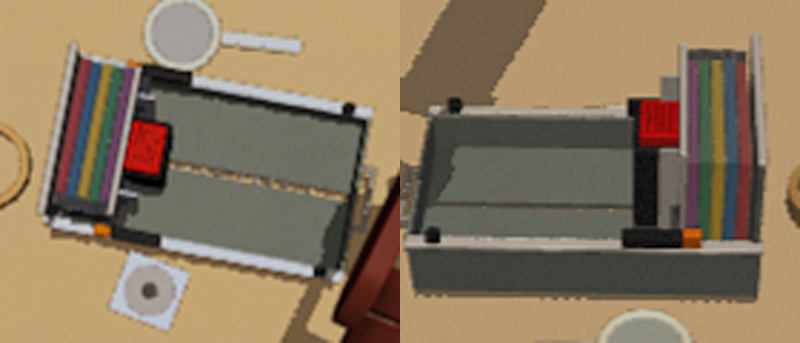

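Both views show the black shoes touching the orange stops, with five upright cases. One number remains: the pad height, to confirm it is up and locked.

```bash
python3 - <<'E'
from h import *
T=get_image("top");S=get_image("scene")
o1,d1=ray(T,310.5,231.1);o2,d2=ray(S,325.4,236.2)
s=np.linalg.lstsq(np.c_[d1,-d2],o2-o1,rcond=None)[0];p=(o1+d1*s[0]+o2+d2*s[1])/2
print(p,np.linalg.norm(p-[.5612,-.065,.1363]),observe()["time"])
finish_job()
E
```

```text
[0.58525499 0.04606671 0.13621763] 0.11364182476357725 12.225
the job is handed in; nothing more can be done
```

I pressed the release pad with the shut fingertips and held it about 6 mm down. I then pushed the follower about 114 mm until it stopped hard against the end stops, eased off, lifted straight up and backed away. The job was handed in at 12.2 s of the 37 s allowed; `finish_job` gives no verdict.

**Last checks**
- **Home position:** the arm stalled against about 21 N of resistance. The gap from pusher plate to end plate measured 55.4 mm, against 56 mm expected. Both final views show the black shoes touching the orange stops.
- **Release pad:** its centre measured 136.2 mm above the bench, against 136.3 mm measured the same way at the start. It therefore looks fully up and locked, but this method is only good to about 2 mm, so it does not strictly prove the 1 mm limit.
- **Cases:** all five look upright in the final views. I did not measure their angles.
- **Clearance:** the arm was standing clear of everything, with a wrist force of about 1 N or less. The magnifier, cartridge and tape roll look unmoved in the final crops; I did not re-check the other bystanders, but the arm never went near them.

The fingertips slipped forward on the pad toward the plate during the last part of the push, with a sideways drift of under 2 mm. Pad depth held through this at about 5.4 to 6.4 mm, estimated from fingertip height.

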